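Hang the porcelain pot back up beside its twin

ROBOT

A 7-joint arm with a two-finger parallel gripper is mounted at the origin on the work surface. World frame = base frame: x ahead of the robot, y to its left, z up, the work surface at z = 0. Lengths are in m, angles in degrees, forces in N, time in s.
With the tool pointing down it reaches from about 0.35 to 0.9 m from the base axis. Payload 19.9 kg.
Tool frame: the origin (TCP) lies on the front face of the gripper's body, between the roots of the fingers; the fingertips stand 97 mm ahead of it and the grasp point (between the pads) lies 78 mm ahead of it; z points along the fingers, y is the line along which they close (so a half turn about z gives the same grasp; the last joint's range is limited). The gripper opens to 94 mm and grips with 3 to 60 N. Pads are 16 mm wide; open, the fingers measure 119 mm over their backs; the gripper's body (75 mm by 177 mm) begins 78 mm behind the grasp point.
Start: joints at [-2.378, 23.915, -0.59, 92.452, 0.269, 63.638, -3.037], TCP at [0.625, 0, 0.303] pointing down, gripper open.
Joint ranges: [-161.28, 161.28], [-22.2, 115.67], [-73.04, 71.86], [3.21, 147.25], [-68.34, 248.33], [10.77, 114.83], [-161.83, 161.83]. Speed limits (degrees/s): [108.29, 108.29, 136.94, 136.94, 172.46, 172.46, 172.46].

INTERFACE

Orientations are given as [roll, pitch, yaw] about the fixed x, y, z axes, in that order (R = Rz(yaw) Ry(pitch) Rx(roll)).
In Python, from station import move_pose, movel, goto_joints, move_gripper, wait, inverse_kinematics, get_image, PlanningError, finish_job, read_clock, read_joints, read_dq, read_joint_efforts, read_tcp_pos, read_tool_rot, read_wrist_force, read_wrist_torque, read_finger_gap, read_grasp_force gives the robot as it stands. The module is installed in compiled form; this text tells all that it offers. Calls block until the motion is done:
- move_pose(position, orientation): joint-space move of the TCP to a pose.
- movel(position, rot=None, vel=0.15, contact_N=None): straight line of the TCP; rot=None keeps the orientation; vel is the mean speed in m/s. With contact_N (N) it stops when the force on the tool has changed by that much, and returns True; else False.
- goto_joints(angles): joint-space move.
- move_gripper(opening, grasp_force=None): finger opening in m; grasp_force is the grip in N (None keeps the last); returns when the fingers have stopped.
- wait(seconds).
- inverse_kinematics(position, orientation): joint angles nearest the present ones, or None.
- get_image(name): name is "scene" or "side" or "wrist"; returns a dict with "image" (384x512x3 uint8, red, green, blue), "vfov" (degrees; the focal length in pixels is half the picture's height over the tangent of half this angle, whatever the lens; pixels are square), "cx", "cy" (the principal point, pixels), "R" (3x3) and "t" (3): a world point X has camera coordinates R X + t. Camera axes: x right, y down, z forward; pixel columns grow to the right and rows downward; lengths in m; the calibration is good to about 2 mm. The wrist camera is an equidistant fisheye: a pixel r from the principal point sees the ray r / f radians off the axis. A picture is of the moment at which its call begins. There is no depth.
A pose or a line that the arm cannot do raises PlanningError and nothing moves.
- finish_job(): hands the job in; it is judged then, once.
Readings, each from a call of its own:
- read_clock(): time.
- read_joints(): joint angles.
- read_dq(): joint speeds.
- read_joint_efforts(): joint torques, N m.
- read_tcp_pos(): TCP position.
- read_tool_rot(): TCP orientation.
- read_wrist_force(): force on the tool from outside, world axes, zero at the start.
- read_wrist_torque(): the same for the moment, N m.
- read_finger_gap(): finger opening in m.
- read_grasp_force(): force on a finger pad.
Only numpy, scipy, OpenCV 4.12 (cv2) and the standard library are available. Lean on these libraries where they do the work, as an engineer would, in place of code of your own. Each camera call takes 0.05 s, during which the arm holds its last target. There are 200 camera calls.

TASK

Hang the empty porcelain pot that stands on the counter back on the green window rail, well clear of its twin (at least three fingers' breadth between them), with the hook strap fully down over the top bar, and let go of it. Then slide it along the rail until you feel it touch the rubber stop on the side of the twin, and leave it hanging there, square to the twin. It is thin porcelain: hold it lightly, set it down on the rail without a bump, let it meet the stop without a knock, do not knock the twin yourself, and leave everything else where it is.

Things in the scene. Friction and masses are not known exactly. Their poses are not given: they have to be found in the camera images.
- caddy: Loose white porcelain pot with two blue lines, on the counter. Open-topped box 56 mm deep (its x), 64 mm wide (y), 95 mm high, walls 5 mm, 0.2 to 0.4 kg. Origin: centre of its underside; z up, +x to its back with the steel hook strap. It cracks if squeezed with over 15 N on each side, or if pressed or knocked on the rail with over 15 N or on the twin or its stop with over 12 N.
- caddy_hook (a point): On the loose pot, at (44.5, 0, 106) mm: middle of the hook slot, on the underside of its bridge (4 mm thick, 44 mm wide). The slot is 25 mm wide, from the back plate (x = 28 to 32) to the lip (x = 57 to 61, down to z = 82, then flaring out to x = 65 at z = 71). A round rubber bumper low on the back (z = 17 to 27) stands out to x = 34.5.
- caddy_grip (a point): On the loose pot, same axes, 75 mm above its underside on its middle line: height at which to grip it lightly across its 64 mm width; about 8 N holds it.
- rail: Fixed green window rail: two flat bars along its y, 620 mm long, on posts at y = -300 and 300 mm. Upper bar 20 mm thick (x), 30 mm high, top at 235 mm; lower bar 20 mm thick, from 140 to 165 mm, straight below. Origin: on the counter under the middle of the bars; z up, x away from the robot. The posts are 24 mm wide.
- rail_top (a point): Middle of the upper bar's top face, axes of the rail. A pot hangs on the robot's side (-x), strap over this bar, bumper against the lower bar; it goes on upright with its hook point 0 to 2.5 mm on the robot's side of the bar's middle, and leans by up to 0.05 rad. Sliding it takes a few newtons, different each time; the twin's stop is stiff, 10 to 20 N per mm.
- twin: Fixed twin, same shape, size and axes, clamped near one end of the bar, left or right, with a spoon and a spatula in it rising to 330 mm above the counter. Origin: centre of its underside, 129 mm up. On each side (y) a rubber-tipped stop screw, 14 mm wide, 70 mm above the origin, stands 3 to 11 mm out: how far is unknown and must be felt. The loose pot goes on the side towards mid-rail.
- strainer: Steel tea strainer fixed on an S-hook near the rail's other end: 68 mm wide along the rail, from 61 to 245 mm above the counter, all within 50 mm of the bar on the robot's side. Origin: 44.5 mm on the robot's side of the bar's middle plane, 129 mm above the counter.
- tumbler: Green glass tumbler, radius 32 mm, 95 mm high, standing loose on the counter under the rail. Origin: centre of its underside.
- mug: Blue mug, radius 38 mm, 85 mm high, loose, handle to its +y. Origin: centre of its underside.
- soap: Green soap bottle, radius 30 mm, 150 mm high, loose. Origin: centre of its underside.
- salt: Glass salt jar with a steel cap, radius 28 mm, 85 mm high, loose. Origin: centre of its underside.
- sponge: Yellow block sponge, 100 x 65 x 28 mm, loose. Origin: centre of its underside.
- bowl: White bowl, radius 55 mm, 50 mm high, loose. Origin: centre of its underside.
Things that resemble listed ones, but are neither listed nor needed, are in the scene too. What is shaped like the caddy but orange, pink or yellow is not meant.

How it is judged (in metres and radians):
On the way, in this order (a step that is already met when the one before it is completed fails the run):
1. the pot hangs on the upper bar, strap fully down, at least 50 mm clear of the twin, and the fingers have let go (z of caddy_hook in the frame of rail_top between -0.004 and 0.004 m and x of caddy_hook in the frame of rail_top between -0.006 and 0.004 m and angle between caddy's own z axis and vertical below 0.2 rad and contact force between the fingers and caddy below 0.05 N and linear speed of caddy below 0.01 m/s and horizontal distance between caddy and twin above 0.114 m), for 0.3 s.
2. the hung pot touches the rubber stop of the twin (more than 0.3 N) (z of caddy_hook in the frame of rail_top between -0.004 and 0.004 m and x of caddy_hook in the frame of rail_top between -0.006 and 0.004 m and angle between caddy's own z axis and vertical below 0.2 rad and contact force between caddy and twin above 0.3 N), for 0.05 s.
At the end, for the whole second after the job is handed in: The pot hangs at rest on the upper bar, strap down within 4 mm, leaning under 0.2 rad, released, beside the twin at its stop (centres less than 76.5 mm apart, square within 0.08 rad); the loose things on the counter are within 15 mm of where they stood (z of caddy_hook in the frame of rail_top between -0.004 and 0.004 m and x of caddy_hook in the frame of rail_top between -0.006 and 0.004 m and angle between caddy's own z axis and vertical below 0.2 rad and contact force between the fingers and caddy below 0.05 N and linear speed of caddy below 0.01 m/s and distance between caddy and twin below 0.0765 m and angle between the y axis of caddy and the y axis of twin, either way round below 0.08 rad and x of caddy in the frame of twin between -0.012 and 0.012 m and distance of each of tumbler, mug, soap, salt, sponge, bowl from where it was at the start of the episode below 0.015 m); the robot touches nothing.
It fails at once if the fingers squeeze the pot with more than 15 N on each side (30 N in all) (contact force between the fingers and caddy above 30 N).
It fails at once if the pot is pressed or knocked on the rail with more than 15 N (contact force between caddy and rail above 15 N).
It fails at once if the pot is pressed or knocked on the twin or its stop with more than 12 N (contact force between caddy and twin above 12 N).
It fails at once if the robot knocks or presses the twin with more than 12 N (contact force between any of the fingers, the arm and twin above 12 N).
It fails at once if a loose thing on the counter is knocked out of its place (distance of any of tumbler, mug, soap, salt, sponge, bowl from where it was at the start of the episode above 0.03 m).
It also fails if it takes over 72 s, if anything falls off the work surface, if the arm or the gripper's body presses on something with over 40 N, if the wrist force passes 120 N, or if a joint passes its speed limit or range.

## Working session

There is one attempt and no reset: what is moved stays moved. The work goes in short steps, each a Python script; the robot and the scene stay as the last script left them, time stands still between calls to the robot, and variables do not carry over. Pictures are saved under pics/ and viewed, at most 10 in all, crops included, and the job is handed in when it is done.

```bash
mkdir -p pics && python3 - <<'E'
from station import *
import cv2,pickle
d={}
for n in ("scene","side","wrist"):
    g=get_image(n); d[n]=g
    cv2.imwrite(f"pics/{n}0.png",g["image"][:,:,::-1])
    print(n,g["vfov"],g["cx"],g["cy"],(-g["R"].T@g["t"]).round(3),g["R"][2].round(3))
pickle.dump(d,open("d0.pkl","wb"))
print(read_clock(),read_tool_rot(),read_tcp_pos(),read_finger_gap())
E
```

```text
scene 42.86068672129674 260.21398737510157 193.33896390964657 [1.344 0.173 1.222] [-0.593 -0.117 -0.797]
side 57.5183791392317 259.30269743006306 192.14395708939423 [0.139 0.656 0.58 ] [ 0.467 -0.735 -0.493]
wrist 65.70646984690485 256.3035540175248 194.34506609934138 [0.624 0.079 0.385] [-0.001 -0.27  -0.963]
0.15 [-1.79948049e+02  4.06016557e-03  9.00004361e+01] [ 6.24809504e-01 -1.37110195e-06  3.02164530e-01] 0.09403387575640111
```

View pics/scene0.png

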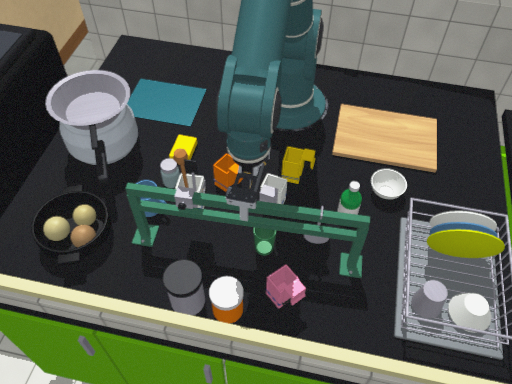

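View pics/side0.png

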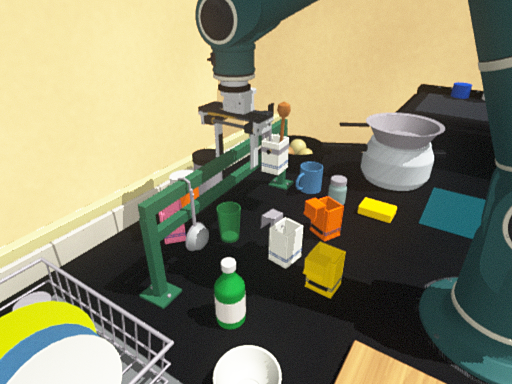

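The scene view shows the twin with utensils at (190,190) and the strainer at (318,225). White pot candidates are at (272,190) in scene and (286,243) in side, with two blue lines. The orange, yellow and pink lookalikes are excluded by their colour. I'll check the wrist view and get rough positions.

```bash
cat > h.py <<'E'
import numpy as np,cv2,pickle
def ray(g,u,v,fish=False):
    f=g["image"].shape[0]/2/np.tan(np.radians(g["vfov"])/2)
    x,y=(u-g["cx"])/f,(v-g["cy"])/f
    if fish:
        r=np.hypot(x,y); s=np.sinc(r/np.pi); d=np.array([x*s,y*s,np.cos(r)])
    else: d=np.array([x,y,1.])
    d=g["R"].T@d
    return -g["R"].T@g["t"],d/np.linalg.norm(d)
def onz(g,u,v,z,fish=False):
    o,d=ray(g,u,v,fish); return o+d*(z-o[2])/d[2]
def tri(*rs):
    A=sum(np.eye(3)-np.outer(d,d) for o,d in rs); b=sum((np.eye(3)-np.outer(d,d))@o for o,d in rs)
    return np.linalg.solve(A,b)
def proj(g,X,fish=False):
    f=g["image"].shape[0]/2/np.tan(np.radians(g["vfov"])/2)
    c=g["R"]@np.asarray(X,float)+g["t"]
    if fish:
        r=np.hypot(c[0],c[1]); k=np.arctan2(r,c[2])/max(r,1e-9); return np.array([g["cx"]+f*k*c[0],g["cy"]+f*k*c[1]])
    return np.array([g["cx"]+f*c[0]/c[2],g["cy"]+f*c[1]/c[2]])
E
python3 - <<'E'
from h import *
d=pickle.load(open("d0.pkl","rb"));S,D,W=d["scene"],d["side"],d["wrist"]
print("pot",tri(ray(S,272,183),ray(D,286,222)), "twin",tri(ray(S,190,180),ray(D,273,140)))
for p in [(130,187),(367,212)]: print("rail end top",onz(S,*p,.235))
for p in [(161,493)]: pass
a=cv2.resize(d["wrist"]["image"],None,fx=1.5,fy=1.5)
cv2.imwrite("pics/w1.png",a[:,:,::-1])
E
```

```text
pot [0.46159473 0.0317739  0.09943256] twin [ 0.60571164 -0.15682399  0.22390493]
rail end top [ 0.66531837 -0.29838886  0.235     ]
rail end top [0.60748786 0.29801921 0.235     ]
```

View pics/w1.png

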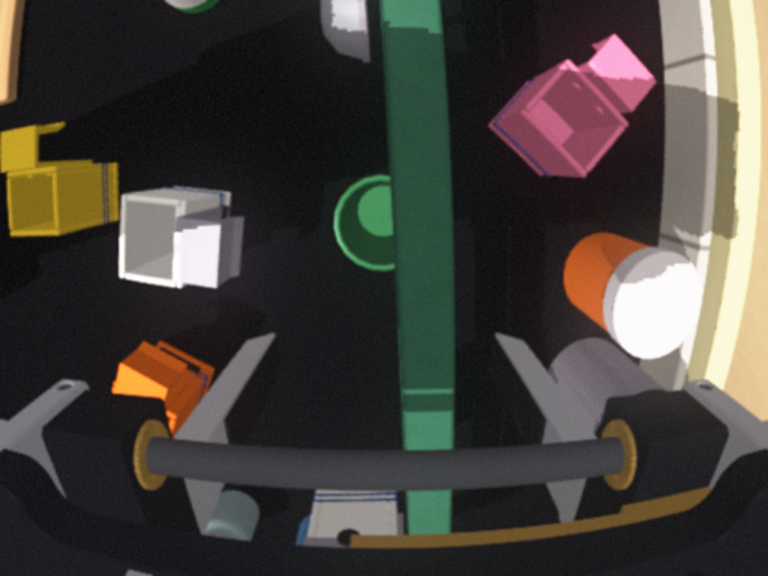

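The wrist view shows the white pot at (178,237) in the 1.5x picture, hook towards +x (right). The rail is vertical at u≈420, with the twin at the bottom near (355,515). Next I'll measure the rail from this view, then rise and look at the pot from above.

```bash
cat >> h.py <<'E'
def railfit(g,rows,fish=True,cols=(0,512)):
    """edges of green top face -> line fit; returns centre-line coefs x=a+b*y and width"""
    hsv=cv2.cvtColor(g["image"],cv2.COLOR_RGB2HSV)
    m=(cv2.inRange(hsv,(65,80,30),(90,255,255))>0)
    L=[];R=[]
    for v in rows:
        c=np.where(m[v,cols[0]:cols[1]])[0]
        if len(c)<15: continue
        # longest run
        s=max(np.split(c,np.where(np.diff(c)>1)[0]+1),key=len)+cols[0]
        if len(s)<15: continue
        L.append(onz(g,s[0]-.5,v,.235,fish)[:2]);R.append(onz(g,s[-1]+.5,v,.235,fish)[:2])
    return np.array(L),np.array(R)
def rob(P):
    k=np.ones(len(P),bool)
    for _ in range(5):
        c=np.polyfit(P[k,1],P[k,0],1); r=P[:,0]-np.polyval(c,P[:,1]); k=abs(r)<max(2*r[k].std(),.0004)
    return c,r[k].std(),k.sum()
E
python3 - <<'E'
from h import *
d=pickle.load(open("d0.pkl","rb"));W=d["wrist"]
L,R=railfit(W,list(range(5,255,3)),cols=(235,320))
for P in (L,R): print(rob(P),P[:,1].min(),P[:,1].max())
S=d["scene"]; D=d["side"]
# rail top end corners in side / scene, pot bodies crops
a=S["image"][130:280,120:380]; a=cv2.resize(a,None,fx=3,fy=3,interpolation=cv2.INTER_CUBIC)
cv2.imwrite("pics/sc1.png",a[:,:,::-1])
E
cat > go1.py <<'E'
from station import *
from h import *
movel([0.60,0,0.40],vel=.2)
move_pose([0.455,0.03,0.32],[180,0,0])
g=get_image("wrist");s=get_image("scene");D=get_image("side")
pickle.dump((g,s,D),open("d1.pkl","wb"))
cv2.imwrite("pics/w2.png",cv2.resize(g["image"],None,fx=1.5,fy=1.5)[:,:,::-1])
print(read_clock(),read_tcp_pos(),read_tool_rot(),read_joints(),read_wrist_force())
E
python3 go1.py
```

```text
(array([-0.03407156,  0.62514654]), np.float64(0.005509968731964179), np.int64(84)) 0.002379312786041865 0.13610518495275895
(array([-0.05579162,  0.65089519]), np.float64(0.00022996778329361633), np.int64(82)) 0.002104380718902385 0.13663646334585183
2.4583 [0.45521563 0.02993367 0.31995079] [1.79995047e+02 2.66592906e-03 2.39387341e-02] [-15.16770441   5.22217622   8.01564487 114.50607716  -0.83168819
  60.32834842 -96.74918915] [-0.08930983 -0.39228702 -0.45300899]
```

View pics/w2.png

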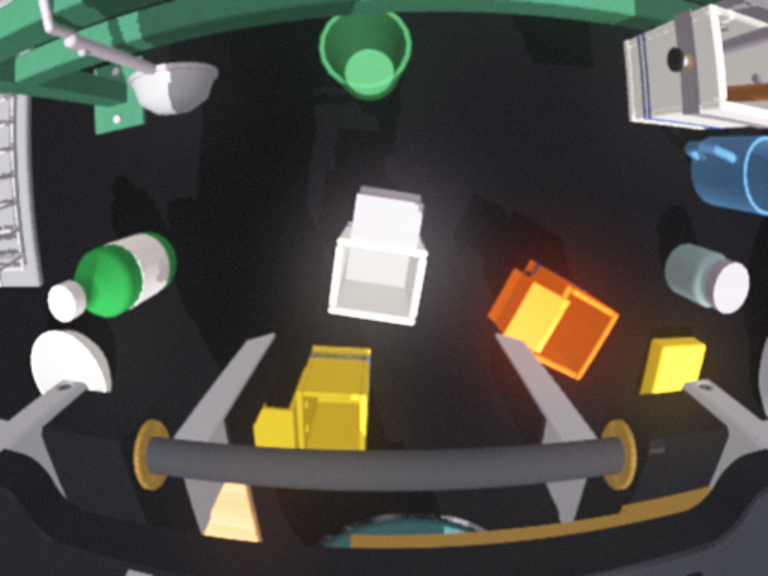

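View pics/sc1.png

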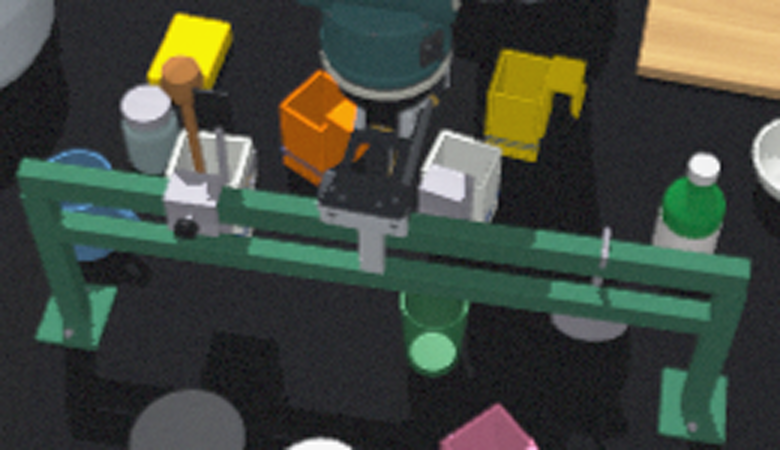

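The wrist view (1.5x) shows the white pot's rim at (329–428, 235–325) with the hook strap up at (352–423, 188–250), towards the rail. The twin is top right with bumper, blue lines and utensils. The orange pot at (560,320) and yellow pot at (335,395) are the wrong colour. Next: a confirming crop plus accurate fits.

```bash
python3 - <<'E'
from h import *
W0=pickle.load(open("d0.pkl","rb"))["wrist"]; g,S,D=pickle.load(open("d1.pkl","rb"))
L,R=railfit(W0,list(range(5,105,2))+list(range(190,255,2)),cols=(235,320))
for P in (L,R): print(rob(P))
# scene: robot-side top edge of bar
hsv=cv2.cvtColor(S["image"],cv2.COLOR_RGB2HSV); m=cv2.inRange(hsv,(65,80,30),(90,255,255))>0
P=[]
for u in list(range(145,172))+list(range(210,250))+list(range(275,312)):
    v=np.where(m[150:240,u])[0]
    if len(v): P.append(onz(S,u,v[0]+149.5,.235)[:2])
P=np.array(P); print("scene -x edge",rob(P),P[:,1].min(),P[:,1].max())
a=cv2.resize(g["image"][115:225,205:300],None,fx=5,fy=5,interpolation=cv2.INTER_CUBIC)
b=cv2.resize(D["image"][205:275,255:315],None,fx=5,fy=5,interpolation=cv2.INTER_CUBIC)
c=np.zeros((550,475+300,3),np.uint8); c[:550,:475]=a; c[:350,475:]=b
cv2.imwrite("pics/crop1.png",c[:,:,::-1])
E
```

```text
(array([-0.05365218,  0.62979763]), np.float64(0.0002068022718563202), np.int64(79))
(array([-0.05605832,  0.65093166]), np.float64(0.00022063759964446677), np.int64(83))
scene -x edge (array([-0.05371387,  0.63362639]), np.float64(0.0013532196363769742), np.int64(95)) -0.26424325383823644 0.1608299940472454
```

View pics/crop1.png

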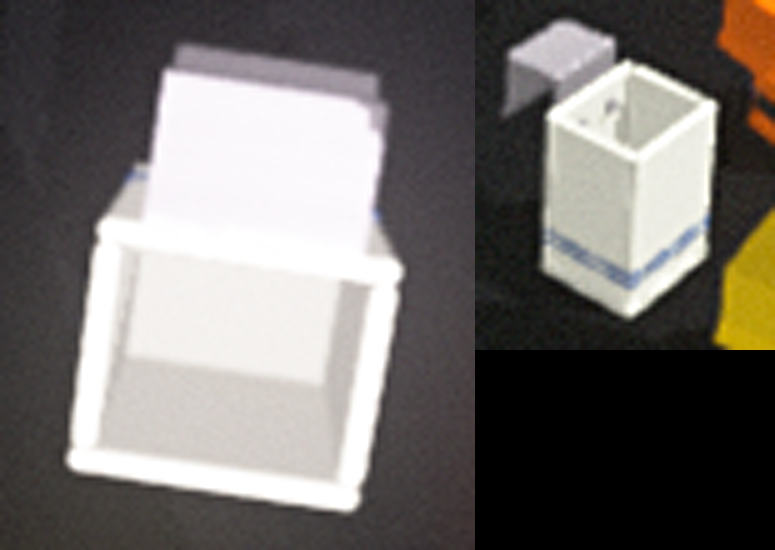

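The crop confirms it: a white pot with two blue lines and an empty interior, hook strap facing up (+x). Rim corners in the crop are at (97,224), (403,266), (357,509) and (68,466).

```bash
python3 - <<'E'
from h import *
g,S,D=pickle.load(open("d1.pkl","rb"))
f=lambda u,v,z:onz(g,(u+.5)/5-.5+205,(v+.5)/5-.5+115,z,True)
P=[f(*c,.095) for c in [(97,222),(403,264),(357,509),(68,466)]]
for i in range(4): e=P[(i+1)%4]-P[i]; print(P[i].round(4),np.linalg.norm(e).round(4),np.degrees(np.arctan2(e[1],e[0])).round(1))
c=np.mean(P,0);print("centre",c)
Q=[f(*c,.110) for c in [(165,70),(378,105)]]; print(Q,np.linalg.norm(Q[0]-Q[1]),np.degrees(np.arctan2(*(Q[0]-Q[1])[1::-1])))
m=(Q[0]+Q[1])/2; e=m-c; print("hook dir yaw",np.degrees(np.arctan2(e[1],e[0])),np.linalg.norm(e[:2]))
# neighbours (rough): orange rim/yellow
for n,(u,v,z) in dict(orangeHookcorner=(490,318,.11),or2=(500,280,.09),yel=(370,348,.03),yrim=(368,395,.095),tumbler=(365,45,.095)).items(): print(n,onz(g,u/1.5,v/1.5,z,True).round(3))
# twin: rim corners & bumper in d1 scene ; crop coords sc1
for n,(u,v,z) in dict(bumper=(186,228,.151),brL=(170,175,.239),brR=(218,180,.239),spoontop=(180,72,.33),spat=(210,98,.30)).items(): print(n,onz(S,u/3+120,v/3+130,z).round(3))
print("bumper wrist",onz(g,679/1.5,60/1.5,.151,True))
for z in (.27,.31): print("strainer",z,onz(S,605/3+120,232/3+130,z))
E
```

```text
[0.4855 0.0644 0.095 ] 0.0649 -97.9
[4.767e-01 1.000e-04 9.500e-02] 0.0554 171.0
[0.422  0.0087 0.095 ] 0.0641 81.2
[0.4318 0.0721 0.095 ] 0.0543 -8.2
centre [0.45399325 0.03632678 0.095     ]
[array([0.51808692, 0.04888455, 0.11      ]), array([0.51129192, 0.00711574, 0.11      ])] 0.04231790604693841 80.75999736011102
hook dir yaw -7.8113963580944334 0.061264652199637754
orangeHookcorner [ 0.432 -0.044  0.11 ]
or2 [ 0.455 -0.055  0.09 ]
yel [0.376 0.043 0.03 ]
yrim [0.363 0.043 0.095]
tumbler [0.622 0.044 0.095]
bumper [ 0.637 -0.179  0.151]
brL [ 0.646 -0.18   0.239]
brR [ 0.642 -0.139  0.239]
spoontop [ 0.608 -0.173  0.33 ]
spat [ 0.605 -0.152  0.3  ]
bumper wrist [ 0.61989179 -0.16118455  0.151     ]
strainer 0.27 [0.6443799  0.18614456 0.27      ]
strainer 0.31 [0.67379265 0.18559705 0.31      ]
```

```bash
cat > go2.py <<'E'
from station import *
from h import *
yaw=-8.5
movel([0.454,0.0363,0.25],[180,0,yaw],vel=.15)
movel([0.454,0.0363,0.153],[180,0,yaw],vel=.1)
print(read_tcp_pos(),read_wrist_force())
move_gripper(0.060,8)
print(read_finger_gap(),read_grasp_force(),read_tcp_pos(),read_tool_rot(),read_wrist_force())
movel([0.454,0.0363,0.335],vel=.12)
print("lifted",read_finger_gap(),read_grasp_force(),read_wrist_force())
y=np.radians(3.14)
p=np.array([0.6404-0.055*-0.012-0.0012,-0.012])-.0445*np.array([np.cos(y),np.sin(y)])
movel([*p,0.335],[180,0,3.14],vel=.1)
wait(.3)
g=get_image("wrist");pickle.dump(g,open("d2.pkl","wb"))
cv2.imwrite("pics/w3.png",cv2.resize(g["image"][:240],None,fx=1.5,fy=1.5)[:,:,::-1])
print(p,read_clock(),read_tcp_pos(),read_tool_rot(),read_wrist_force(),read_grasp_force())
E
python3 go2.py
```

```text
[0.45429574 0.03630582 0.15350168] [-0.09323407  0.59613184 -0.15677492]
0.0639987108792349 7.9880377650260925 [0.45402576 0.0362395  0.1530683 ] [ 1.79999364e+02 -4.99092804e-03 -8.50473680e+00] [ 0.80163487 -0.53479564  3.23294518]
lifted 0.06368957127768861 7.987285852432251 [ 0.22912695 -0.39357535 -3.54561284]
[ 0.59542681 -0.01443753] 8.4333 [ 0.59536038 -0.01438147  0.33504741] [-1.79997328e+02 -1.67070711e-03  3.14151137e+00] [-0.12352955 -0.09428588 -3.15519086] 7.987354248762131
```

View pics/w3.png

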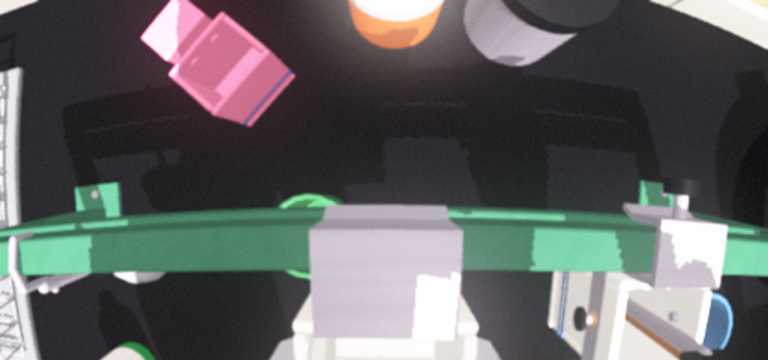

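The wrist view (1.5x) shows the hook bridge at (310–462, 205–335) over the green bar (rows ≈213–270), with the twin at right (690,250). I'll compare measured edges with the predicted ones.

```bash
python3 - <<'E'
from h import *
g=pickle.load(open("d2.pkl","rb"))
I=g["image"].astype(int)
yw=np.radians(3.14); Rz=np.array([[np.cos(yw),-np.sin(yw)],[np.sin(yw),np.cos(yw)]])
def W(x,y,z): return [*(np.array([.59536,-.01438])+Rz@[x,y]),z+.182]
for n,x,z in (("bridge far",.061,.110),("flare bottom",.065,.071),("bridge near top",.028,.110),("rim back",.028,.095)):
    print(n,[proj(g,W(x,y,z),True).round(1) for y in (.022,0,-.022)])
hsv=cv2.cvtColor(g["image"],cv2.COLOR_RGB2HSV); m=cv2.inRange(hsv,(65,80,30),(90,255,255))>0
NE=[];FE=[]
for u in list(range(75,180,3))+list(range(320,360,3)):
    c=np.where(m[120:200,u])[0]; 
    if len(c)<10: continue
    s=max(np.split(c,np.where(np.diff(c)>1)[0]+1),key=len)+120
    NE.append(onz(g,u,s[-1]+.5,.235,True)[:2]);FE.append(onz(g,u,s[0]-.5,.235,True)[:2])
print("near edge",rob(np.array(NE)),"far",rob(np.array(FE)))
for u in (235,255,275): print(u,[(v,I[v,u].sum()//3) for v in range(130,164)][::1])
v=146
for v in (148,170): print(v,[(u,I[v,u].sum()//3) for u in list(range(200,214))+list(range(300,314))])
for u in (130,340): print(u,[(v,tuple(I[v,u])) for v in list(range(136,152))+list(range(174,184))])
E
```

```text
bridge far [array([206.5, 153.6]), array([257.8, 153.3]), array([309. , 153.8])]
flare bottom [array([217.8, 137. ]), array([257.5, 136.7]), array([297.1, 137.1])]
bridge near top [array([209.6, 225.6]), array([257.7, 225.9]), array([305.6, 225.6])]
rim back [array([214. , 214.7]), array([257.5, 214.8]), array([301. , 214.7])]
near edge (array([-0.0567784 ,  0.63126762]), np.float64(0.00038531721612909805), np.int64(41)) far (array([-0.05546121,  0.65824466]), np.float64(0.000227571115370074), np.int64(44))
235 [(130, np.int64(54)), (131, np.int64(51)), (132, np.int64(57)), (133, np.int64(54)), (134, np.int64(59)), (135, np.int64(70)), (136, np.int64(125)), (137, np.int64(173)), (138, np.int64(184)), (139, np.int64(185)), (140, np.int64(180)), (141, np.int64(185)), (142, np.int64(180)), (143, np.int64(181)), (144, np.int64(178)), (145, np.int64(177)), (146, np.int64(167)), (147, np.int64(159)), (148, np.int64(158)), (149, np.int64(161)), (150, np.int64(154)), (151, np.int64(156)), (152, np.int64(166)), (153, np.int64(193)), (154, np.int64(202)), (155, np.int64(203)), (156, np.int64(2
[... 4897 characters left out ...]
04), np.int64(86))), (149, (np.int64(64), np.int64(104), np.int64(84))), (150, (np.int64(70), np.int64(118), np.int64(94))), (151, (np.int64(77), np.int64(129), np.int64(102))), (174, (np.int64(85), np.int64(141), np.int64(114))), (175, (np.int64(85), np.int64(136), np.int64(111))), (176, (np.int64(84), np.int64(135), np.int64(110))), (177, (np.int64(89), np.int64(136), np.int64(114))), (178, (np.int64(87), np.int64(135), np.int64(110))), (179, (np.int64(83), np.int64(125), np.int64(103))), (180, (np.int64(78), np.int64(100), np.int64(92))), (181, (np.int64(66), np.int64(73), np.int64(72))), (182, (np.int64(75), np.int64(74), np.int64(75))), (183, (np.int64(67), np.int64(69), np.int64(72)))]
```

```bash
python3 - <<'E'
from h import *
g=pickle.load(open("d2.pkl","rb"))
for u,v1,v2 in ((340,145.9,180.3),(130,147.2,180.4)):
    a,b=onz(g,u,v1,.235,True),onz(g,u,v2,.235,True); print((a[:2]+[.055*a[1],0]).round(4),(b[:2]+[.055*b[1],0]).round(4))
E
```

```text
[ 0.6534 -0.0633] [ 0.631  -0.0659]
[0.6536 0.072 ] [0.6312 0.0728]
```

```bash
cat > go3.py <<'E'
from station import *
from h import *
x,y=0.59543+.0009,-.01444
movel([x,y,0.335],vel=.03); wait(.2)
print("F0",read_wrist_force())
c=movel([x,y,0.288],vel=.03,contact_N=2.5)
print(c,read_tcp_pos(),read_wrist_force(),read_clock())
if not c:
    c=movel([x,y,0.2805],vel=.004,contact_N=1.5)
    print("seat",c,read_tcp_pos(),read_wrist_force(),read_wrist_torque(),read_clock())
g=get_image("wrist");s=get_image("scene");D=get_image("side");pickle.dump((g,s,D),open("d3.pkl","wb"))
a=cv2.resize(D["image"][110:270,190:350],None,fx=3,fy=3); b=cv2.resize(g["image"][100:260,170:345],None,fx=1.8,fy=3)
cv2.imwrite("pics/seat.png",np.hstack([a,b])[:,:,::-1])
E
python3 go3.py
```

```text
F0 [ 0.21481188 -0.12617426 -3.59108015]
False [ 0.59639168 -0.01445113  0.28819168] [-0.09620464 -0.11873036 -3.17212621] 10.6
seat True [ 0.59643221 -0.01439996  0.28188186] [1.20603154 0.59579706 4.37782643] [ 0.04060842 -0.31240601  0.01603276] 11.95
```

View pics/seat.png

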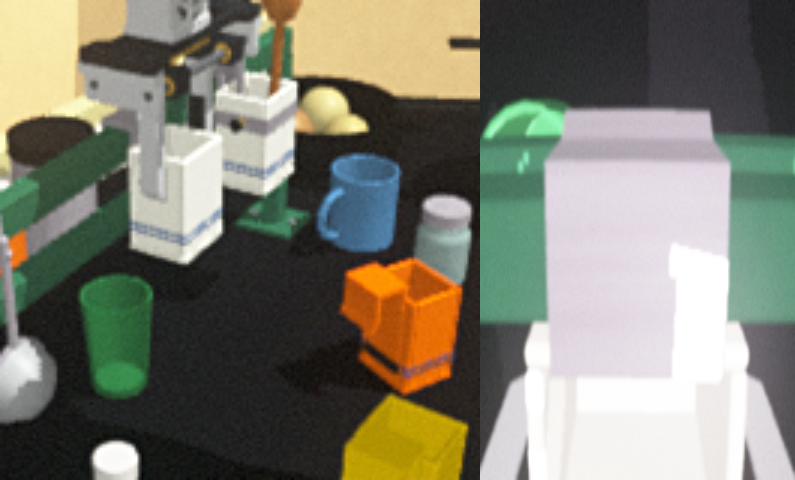

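It seated at z=0.2819, as predicted, with the strap down over the bar. I'll relieve the press, open the fingers and back off upward.

```bash
cat > go4.py <<'E'
from station import *
from h import *
p=read_tcp_pos()
movel([p[0],p[1],p[2]+.0003],vel=.002); print(read_wrist_force())
move_gripper(0.088); wait(.5)
print(read_finger_gap(),read_grasp_force(),read_wrist_force(),read_clock())
movel([p[0],p[1],0.385],vel=.12)
g=get_image("wrist");s=get_image("scene");pickle.dump((g,s),open("d4.pkl","wb"))
cv2.imwrite("pics/w4.png",cv2.resize(g["image"],None,fx=1.5,fy=1.5)[:,:,::-1])
print(read_tcp_pos(),read_clock())
E
python3 go4.py
```

```text
[ 2.68178364 -0.08242377  0.15363775]
0.08799592137771522 0.0 [ 0.26400885 -0.25657042 -0.55360206] 13.7
[ 0.596248   -0.01439581  0.38421785] 14.8083
```

View pics/w4.png

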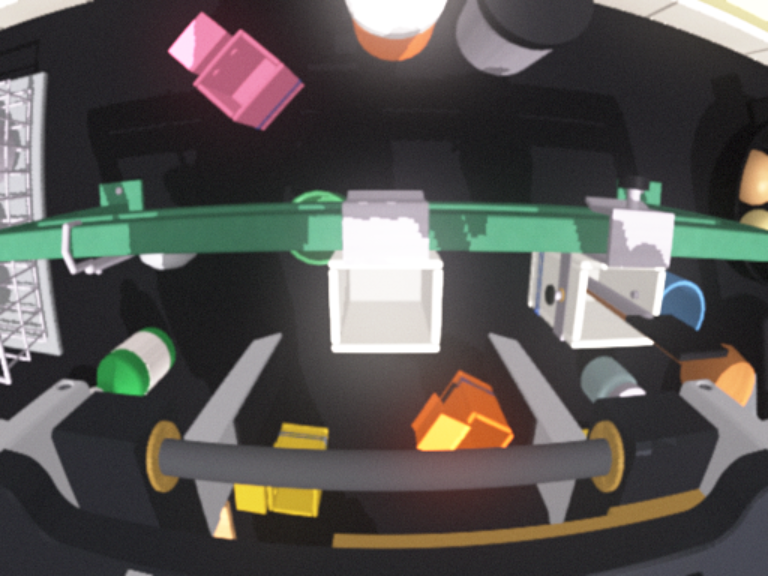

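The pot hangs square on the bar: rim (330–442, 255–352), twin rim about (572–663, 265–345), the stop knob facing it at (552,294).

```bash
python3 - <<'E'
from h import *
g,s=pickle.load(open("d4.pkl","rb"))
f=lambda u,v,z:onz(g,u/1.5-.17,v/1.5-.17,z,True)
for n,c,z in (("pot",[(330,254),(442,254),(439,352),(330,351)],.224),("twin",[(585,264),(664,266),(653,343),(571,346)],.224),("twinbridge",[(609,211),(669,211),(671,265),(608,266)],.239),("bridge",[(344,204),(429,204)],.239),("stop",[(548,294)],.199)):
    P=[f(*q,z) for q in c]; print(n,np.array(P)[:,:2].round(4).tolist(),"mean",np.mean(P,0).round(4))
for z in(.28,.33):print("spoon",f(755,372,z),f(680,352,z))
E
```

```text
pot [[0.6259, 0.0183], [0.6294, -0.0439], [0.5704, -0.0476], [0.5675, 0.0171]] mean [ 0.5983 -0.014   0.224 ]
twin [[0.6296, -0.1315], [0.6329, -0.1913], [0.58, -0.1957], [0.577, -0.1319]] mean [ 0.6049 -0.1626  0.224 ]
twinbridge [[0.6636, -0.1349], [0.6687, -0.1775], [0.6365, -0.1855], [0.6324, -0.1393]] mean [ 0.6503 -0.1593  0.239 ]
bridge [[0.6553, 0.0103], [0.6578, -0.033]] mean [ 0.6565 -0.0114  0.239 ]
stop [[0.6032, -0.1204]] mean [ 0.6032 -0.1204  0.199 ]
spoon [ 0.58248393 -0.24624706  0.28      ] [ 0.59673062 -0.17357198  0.28      ]
spoon [ 0.60710475 -0.18277312  0.33      ] [ 0.61753319 -0.12957569  0.33      ]
```

```bash
cat >> h.py <<'E'
YW=np.radians(3.14); EX=np.array([np.cos(YW),np.sin(YW)]); EY=np.array([-np.sin(YW),np.cos(YW)])
POT0=np.array([0.5970,-0.0143])   # hung pot centre
def P(x,y,z): return [*(POT0+x*EX+y*EY),z]
E
cat > go5.py <<'E'
from station import *
from h import *
move_gripper(0.0,5)
movel(P(.015,.065,.40),[180,0,93.14],vel=.12)
movel(P(.015,.065,.302),vel=.1); wait(.2)
F=lambda:float(read_wrist_force()@np.r_[EY,0])
print(read_finger_gap(),read_clock(),F(),read_tool_rot())
c=movel(P(.015,.030,.302),vel=.012,contact_N=1.2)
yp=lambda:float((read_tcp_pos()[:2]-POT0)@EY)
print("touch",c,yp(),F(),read_clock())
y=yp()
while y>-.020:
    y-=.010
    c=movel(P(.015,y,.302),vel=.012,contact_N=5)
    print(c,round(yp(),4),F(),read_wrist_force().round(2),round(read_clock(),2))
    if c: break
E
python3 go5.py
```

```text
0.0007720199478356195 19.2 0.2564654519487405 [ 1.79960757e+02 -2.26718682e-03  9.31394462e+01]
touch True 0.04104752198197686 -0.16241158829144586 21.0417
False 0.0309 1.7770047125292172 [-0.02  1.78 -0.36] 22.04
False 0.0209 1.6325807622297348 [-0.51  1.61  0.16] 23.02
False 0.0109 1.784903335594103 [-0.78  1.74 -0.45] 24.01
False 0.0009 0.7235778175893138 [-1.05  0.67 -0.47] 24.99
False -0.0091 0.6420480802670246 [ 0.01  0.64 -0.43] 25.98
False -0.0191 1.3283200507964372 [-1.19  1.27 -1.59] 26.96
False -0.0291 1.3346086004775044 [-1.06  1.28 -1.18] 27.94
```

```bash
cat > go6.py <<'E'
from station import *
from h import *
F=lambda:float(np.mean([read_wrist_force()@np.r_[EY,0] for _ in range(3)]))
yp=lambda:float((read_tcp_pos()[:2]-POT0)@EY)
y=yp(); log=[]; t0=read_clock()
while y>-.046:
    y-=.0003
    movel(P(.015,y,.302),vel=.003)
    f=F(); log.append(f); base=np.median(log[-25:-3]) if len(log)>8 else 2.
    if f>base+1.5:
        wait(.1); f2=F(); print("rise",round(yp(),4),round(f,2),round(f2,2),"base",round(base,2),round(read_clock(),2))
        if f2>base+1.5 or f>base+3: break
print(len(log),np.round(log[-25:],2),yp(),read_clock())
g=get_image("wrist");s=get_image("scene");D=get_image("side");pickle.dump((g,s,D),open("d6.pkl","wb"))
a=cv2.resize(g["image"],None,fx=1.2,fy=1.2); cv2.imwrite("pics/w6.png",a[:,:,::-1])
E
python3 go6.py
```

```text
rise -0.0293 3.96 3.76 base 2.0 28.34
1 [3.96] -0.029307823363456664 28.3417
```

```bash
sed -i 's/y-=.0003/y-=.0002/; s/base=.*/base=np.median(log[-25:-3]) if len(log)>8 else 4.3/' go6.py && python3 go6.py
```

```text
rise -0.0328 5.23 4.81 base 3.15 33.34
19 [3.82 2.76 4.06 2.92 3.81 2.45 3.9  2.15 4.05 3.11 3.06 3.18 3.3  2.98
 3.09 3.91 2.78 4.02 5.23] -0.03284129323462043 33.3417
```

View pics/w6.png

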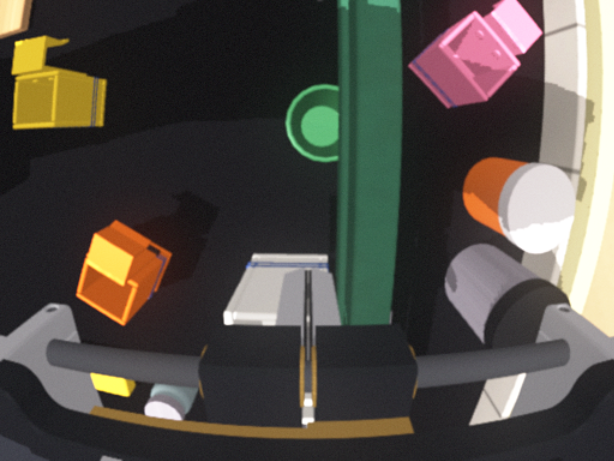

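```bash
cat > go7.py <<'E'
from station import *
from h import *
F=lambda:float(np.mean([read_wrist_force()@np.r_[EY,0] for _ in range(3)]))
yp=lambda:float((read_tcp_pos()[:2]-POT0)@EY)
y=yp(); log=[]; k=0
while y>-.046:
    y-=.00015
    movel(P(.015,y,.302),vel=.003); wait(.05)
    f=F(); log.append(f); k=k+1 if f>5.3 else 0
    if k>=2 or f>7: break
print(len(log),np.round(log[-40:],2),yp(),read_clock(),read_wrist_force())
E
python3 go7.py
```

```text
3 [4.14 6.2  6.86] -0.03286906753764239 34.3917 [-2.69878899  6.71996939  0.4420019 ]
```

```bash
cat > go8.py <<'E'
from station import *
from h import *
F=lambda:float(np.mean([read_wrist_force()@np.r_[EY,0] for _ in range(3)]))
yp=lambda:float((read_tcp_pos()[:2]-POT0)@EY)
y=-.0333
for i in range(2):
    y-=.00015; movel(P(.015,y,.302),vel=.003); wait(.15); f=F(); print(round(f,2),round(yp(),5),read_wrist_force().round(2))
    if f>8.3: break
wait(.15); print(F(),yp(),read_clock())
E
python3 go8.py
```

```text
7.55 -0.03291 [-2.94  7.4   0.93]
8.01 -0.03293 [-2.02  7.91  0.69]
7.658498614960554 -0.032915352860148246 35.3417
```

The force climbs from about 3 N (friction) to about 8 N with almost no motion, so the pot is against the stop. I'll back off and check squareness and spacing numerically.

```bash
cat > go9.py <<'E'
from station import *
from h import *
movel(P(.015,-.010,.302),vel=.02)
print(read_wrist_force().round(2))
movel(P(.015,.02,.40),vel=.12)
movel([0.596,-0.0144,0.385],[180,0,3.14],vel=.12); wait(.3)
g=get_image("wrist");s=get_image("scene");D=get_image("side");pickle.dump((g,s,D),open("d9.pkl","wb"))
print(read_clock(),read_tcp_pos())
# top rims: white pixels, contours near the two pots
hsv=cv2.cvtColor(g["image"],cv2.COLOR_RGB2HSV)
m=cv2.inRange(hsv,(0,0,215),(180,60,255))
m[:130]=0
n,lab,st,ce=cv2.connectedComponentsWithStats(m)
for i in range(1,n):
    if st[i,4]>60: 
        c=max(cv2.findContours((lab==i).astype(np.uint8),cv2.RETR_EXTERNAL,cv2.CHAIN_APPROX_NONE)[0],key=len)
        ap=cv2.approxPolyDP(c,5,True)[:,0]
        print(st[i].tolist(),ap.tolist())
E
python3 go9.py
```

```text
[-0.5   0.55 -0.07]
39.8417 [ 0.59601819 -0.01439171  0.38501533]
[303, 139, 73, 96, 4355] [[328, 139], [322, 176], [306, 176], [303, 232], [368, 233], [375, 141]]
[408, 140, 41, 37, 826] [[409, 140], [419, 166], [435, 162], [444, 176], [448, 144]]
[42, 150, 9, 32, 100] [[43, 150], [49, 181]]
[95, 170, 15, 9, 99] [[95, 170], [108, 178], [108, 170]]
[380, 173, 55, 59, 768] [[388, 173], [380, 230], [433, 229], [387, 225], [389, 202], [395, 200], [391, 184], [404, 179]]
[430, 178, 13, 32, 172] [[442, 178], [430, 179], [439, 181], [435, 209]]
[0, 229, 7, 27, 67] [[0, 229], [0, 254], [6, 255]]
[99, 241, 13, 19, 66] [[111, 241], [99, 259]]
[407, 259, 24, 25, 453] [[427, 260], [410, 266], [409, 282], [426, 278]]
[60, 263, 16, 24, 174] [[61, 263], [66, 285], [75, 286]]
```

```bash
python3 - <<'E'
from h import *
g,s,D=pickle.load(open("d9.pkl","rb")); gr=cv2.cvtColor(g["image"],cv2.COLOR_RGB2GRAY).astype(float)
def low(u,a,b):
    col=gr[a:b,u]; i=np.where(col>150)[0][-1]
    return a+i+(col[i]-150)/(col[i]-col[i+1])
res={}
for n,(u0,u1) in dict(pot=(306,366),twin=(384,430)).items():
    Q=np.array([onz(g,u,low(u,215,245),.224,True)[:2] for u in range(u0,u1)]); c,sd,k=rob(Q); res[n]=c
    print(n,"front edge slope",c,np.degrees(-np.arctan(c[0])),sd,k)
    # corners
    v=228
    r=[u for u in range(290,445) if gr[v,u]>150]
def cross(v,u0,u1):
    r=gr[v,u0:u1]; return [u0+i+(150-r[i])/(r[i+1]-r[i]) for i in range(len(r)-1) if (r[i]-150)*(r[i+1]-150)<0]
for v in (215,222,228):
    x=cross(v,290,445); print(v,np.round(x,1),[round(float(onz(g,u,v,.224,True)[1]),4) for u in x])
E
```

```text
pot front edge slope [-0.05103796  0.56694749] 2.9217247276316494 4.5427422811290656e-05 60
twin front edge slope [-0.05335725  0.56820599] 3.0542488965221812 9.038264490298623e-05 46
215 [297.  372.7 374.4 417. ] [-0.0499, -0.1211, -0.1228, -0.1696]
222 [299.4 371.6 373.2 426.6] [-0.0527, -0.1212, -0.1228, -0.1832]
228 [301.6 369.8 377.6 435. ] [-0.0552, -0.1205, -0.1286, -0.1959]
```

The pot is square to the twin (2.9° against 3.05°), about 74.4 mm between centres, and free of the robot. Handing in.

```bash
python3 -c "
from station import *
print(finish_job(),read_clock())"
```

```text
the job is handed in; nothing more can be done
the job is handed in; nothing more can be done
```

The job is handed in (verdict not reported): the pot was hung clear, released and slid gently until I felt the twin's stop, and it hangs there about 74 mm centre to centre, square to within about 0.2°.

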